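Seat the green reference plate on the microscope stage's dowel pins

ROBOT

A 6-joint arm with a two-finger parallel gripper is mounted at the origin on the work surface. World frame = base frame: x ahead of the robot, y to its left, z up, the work surface at z = 0. Lengths are in mm, angles in rad, forces in N, time in s.
With the tool pointing down it reaches from about 350 to 875 mm from the base axis. Payload 4.2 kg.
Tool frame: the origin (TCP) lies midway between the tips of the shut fingers; the grasp point (between the pads) lies 19 mm behind it; z points along the fingers, y is the direction in which the jaws open and shut (so a half turn about z gives the same grasp; the last joint's range is limited). The gripper opens to 87 mm and grips with 3 to 60 N. Pads are 19 mm wide; open, the fingers measure 117 mm over their backs; the gripper's body (75 mm by 190 mm) begins 51 mm behind the grasp point.
Start: joints at [-0.957, 0.385, 0.008, 0, -1.194, -0.259], TCP at [217.141, -586.045, 222.55] pointing down, gripper open.
Joint ranges: [-3.14, 3.14], [-1.21, 2.06], [-1.07, 1.41], [-3.16, 2.05], [-2.99, -0.16], [-3.1, 3.1]. Speed limits (rad/s): [2.79, 2.79, 3.14, 3.14, 3.14, 3.14].

INTERFACE

Orientations are given as a 3x3 rotation matrix whose columns are the frame's x, y, z axes.
In Python, from cell import arm gives the robot as it stands.
- The arm moves only by the tool carry_out, never from a script. Its argument "motion" is one flat list of numbers, 5 for each row, row after row: the finger opening in cm, from 0 to 8.7, then the shift along the tool's x, y, z in cm, then the turn about the tool's z in rad. A call has 1 to 10 rows; each row shifts and turns the commanded pose from where the row before left it, along the tool's axes as they then stand; what a row does not reach is not made up. A row lasts 1/12 s, in which the tool goes at most 41.7 mm and 7.16 degrees, less where a joint would pass 70% of its speed; a pose out of reach is approached as far as the arm can. A call with a gripper value outside its range is refused whole. The fingers move at their own pace and stop on an object; "newtons" is the grip in N (left out, the last holds). Time passes only in rows, so rows that do not move let the fingers close. It gives the time, the measured TCP pose, the force and the opening at its end, in the units of the state.
- arm.get_obs(): the state, without advancing time (a new reading comes with each control period).
- arm.snapshot(name): name is "scene" or "top" or "wrist"; returns a dict with "image" (400x640x3 uint8, red, green, blue), "vertical_fov" (degrees; the focal length in pixels is half the picture's height over the tangent of half this angle, whatever the lens; pixels are square), "cx", "cy" (the principal point, pixels), "world_to_cam" (4x4, takes a point from world to camera coordinates). Camera axes: x right, y down, z forward; pixel columns grow to the right and rows downward; lengths in mm; the calibration is good to about 2 mm. The wrist camera is an equidistant fisheye: a pixel r from the principal point sees the ray r / f radians off the axis. A picture is of the moment at which its call begins. There is no depth.
- arm.hand_in(): hands the job in, once; it reports no verdict.
The state is a dict: "time_s": time; "joints": joint angles; "joint_vel": joint speeds; "tau": joint torques, N m; "position": TCP position; "tcp_rot": TCP orientation; "force": force on the tool from outside, world axes, zero at the start; "torque": the same for the moment, N m; "width": finger opening in mm.
Only numpy, scipy, OpenCV 4.12 (cv2) and the standard library are available. Lean on these libraries where they do the work, as an engineer would, in place of code of your own. Each camera call takes 0.05 s, during which the arm holds its last target. There are 200 camera calls.

TASK

Before the reader can be calibrated, the green reference plate has to be on the stage. Pick it up by its black grip bar and lower it gently, without dropping it, so that both dowel pins of the black stage come up through its two holes and it lies fully home, flat on the stage; then let go. Leave the amber plate where it lies.

Things in the scene. Friction and masses are not known exactly. Their poses are not given: they have to be found in the camera images.
- green_plate: white plate with green glass discs: 100 mm along x, 160 along y, 8 thick, 0.35 kg. Two round through-holes, 26 mm across, on its y axis 60 mm either side of the centre. Black grip bar upright in the middle: 14 mm wide (x), 50 long (y), top 50 mm above the underside. Origin: centre of underside, z up. Starts flat on the work surface. To be seated, either way round.
- amber_plate: white plate with amber (orange) glass discs: 100 mm along x, 160 along y, 8 thick, 0.35 kg. Two round through-holes, 26 mm across, on its y axis 60 mm either side of the centre. Black grip bar upright in the middle: 14 mm wide (x), 50 long (y), top 50 mm above the underside. Origin: centre of underside, z up. Starts flat on the work surface. Not wanted: leave it.
- stage_seat (a point): point midway between the stage's two steel pins, on the flat top face, 45 mm above the work surface. Black fixed stage, 150 mm along x, 220 along y. Pins on the y axis, 60 mm either side: 10 mm across, tapering from 18 mm up to a 4 mm nose, ending 32 mm above the face. z up. A seated plate has its origin here, y along y, with 8 mm of play.
There are look-alikes about, which are no part of the job. Leave any pink or turquoise look-alike of the green_plate alone.

How it is judged:
By the outcome, as a careful person would: the job done as asked, in the order asked, and still so for the second after the job is handed in, with the robot touching nothing.
It also fails if it takes over 40 s, if anything falls off the work surface, if the arm or the gripper's body presses on something with over 40 N, if the wrist force passes 120 N, or if a joint passes its speed limit or range.

## Working session

There is one attempt and no reset: what is moved stays moved. The work goes in short steps, Python scripts to look and compute and a tool call to move; the robot and the scene stay as the last step left them, time stands still between calls to the robot, and variables do not carry over. Pictures are saved under pics/ and viewed, on a budget of 10 in all, crops included, one or two more only if the job needs it, and the job is handed in when it is done.

Besides the shell and the picture viewer there is one more tool, called as name(argument=value, ...) on one line, values as JSON. carry_out: Moves the arm, as the interface text tells. Its arguments: {"type":"object","properties":{"motion":{"type":"array","items":{"type":"number"}},"newtons":{"type":"number"}},"required":["motion"]}

```bash
mkdir -p pics; cat > h.py <<'E'
import numpy as np, cv2
from cell import arm
def snap(n,f=None):
    s=arm.snapshot(n)
    if f: cv2.imwrite('pics/'+f,s['image'][:,:,::-1])
    return s
def ray(s,u,v):
    W=np.array(s['world_to_cam']);R=W[:3,:3];t=W[:3,3]
    f=200/np.tan(np.radians(s['vertical_fov'])/2)
    return -R.T@t,R,f
def cast(s,u,v,z,fish=False):
    o,R,f=ray(s,u,v);x,y=u-s['cx'],v-s['cy']
    if fish:
        r=np.hypot(x,y);a=r/f;d=np.array([np.sin(a)*x/max(r,1e-9),np.sin(a)*y/max(r,1e-9),np.cos(a)])
    else: d=np.array([x/f,y/f,1])
    d=R.T@d
    return o+d*(z-o[2])/d[2]
def proj(s,p,fish=False):
    W=np.array(s['world_to_cam']);q=W[:3,:3]@np.array(p)+W[:3,3]
    f=200/np.tan(np.radians(s['vertical_fov'])/2)
    if fish:
        r=np.hypot(q[0],q[1]);a=np.arctan2(r,q[2]);return np.array([s['cx']+f*a*q[0]/r,s['cy']+f*a*q[1]/r])
    return np.array([s['cx']+f*q[0]/q[2],s['cy']+f*q[1]/q[2]])
E
python3 - <<'E'
from h import *
for n in('top','scene','wrist'):
    s=snap(n,n+'1.png');o,_,f=ray(s,0,0);print(n,o.round(),f,s['cx'],s['cy'])
print(np.round(arm.get_obs()['tcp_rot'],3))
E
```

```text
top [ 186.  -64. 1643.] 512.4560392479203 323.02450516805766 195.97115708345916
scene [1438.  181.  973.] 468.4595438668974 328.2989729119053 193.56426822278738
wrist [ 147. -611.  384.] 309.70691628693146 321.4909696300963 199.59105499608577
[[-0.938 -0.347 -0.001]
 [-0.347  0.938  0.002]
 [ 0.     0.002 -1.   ]]
```

View pics/top1.png

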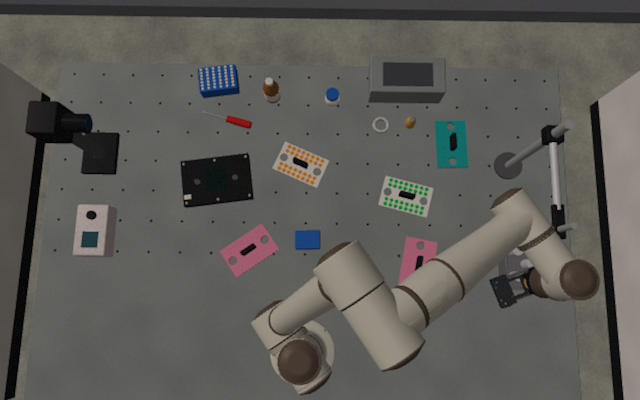

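View pics/scene1.png

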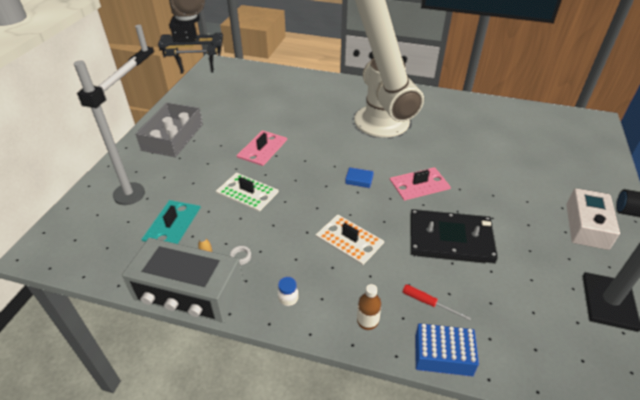

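Top view: green plate about (406,197), stage (217,180) with its pins near (196,181) and (237,178), amber plate (301,164). I'll measure the plate and stage next.

```bash
python3 - <<'E'
from h import *
s=snap('top');im=s['image'];hsv=cv2.cvtColor(im,cv2.COLOR_RGB2HSV)
def rect(mask,x0,x1,y0,y1,z,nm):
    m=np.zeros(mask.shape,np.uint8);m[y0:y1,x0:x1]=mask[y0:y1,x0:x1]
    m=cv2.morphologyEx(m,cv2.MORPH_CLOSE,np.ones((3,3)))
    c=max(cv2.findContours(m,cv2.RETR_EXTERNAL,cv2.CHAIN_APPROX_NONE)[0],key=cv2.contourArea)
    w=np.array([cast(s,u,v,z)[:2] for u,v in c[:,0]],np.float32)
    r=cv2.minAreaRect(w);b=cv2.boxPoints(r)
    e=b[1]-b[0];e2=b[2]-b[1];l=e if np.hypot(*e)>np.hypot(*e2) else e2
    print(nm,np.round(r[0],1),np.round(r[1],1),'long-axis yaw',np.arctan2(l[1],l[0]).round(4),cv2.minAreaRect(c)[0])
V=hsv[...,2];S=hsv[...,1];H=hsv[...,0]
white=((V>150)|((S>100)&(H>45)&(H<80)&(V>80))).astype(np.uint8)*255
rect(white,370,440,170,222,8,'green')
white2=((V>150)|((S>100)&(H<25)&(V>80))).astype(np.uint8)*255
rect(white2,268,335,138,192,8,'amber')
rect((V<60).astype(np.uint8)*255,170,265,140,215,45,'stage')
a=cv2.resize(im[145:215,175:260],None,fx=6,fy=6,interpolation=cv2.INTER_CUBIC)
a=np.clip(a.astype(float)*1.8,0,255).astype(np.uint8)
s2=snap('scene')['image'][200:270,400:505]
b=np.clip(cv2.resize(s2,None,fx=6,fy=6,interpolation=cv2.INTER_CUBIC).astype(float)*1.8,0,255).astype(np.uint8)[:420,:]
g=cv2.resize(im[170:225,370:445],None,fx=4,fy=4,interpolation=cv2.INTER_CUBIC)
out=np.zeros((420,800,3),np.uint8);out[:,:510]=a;out[:220,510:800]=g[:, :290]
cv2.imwrite('pics/c1.png',out[:,:,::-1]);cv2.imwrite('pics/c2.png',b[:,:,::-1])
E
```

```text
green [ 490.2 -327. ] [156.6  96.4] long-axis yaw 1.3229 (405.55499267578125, 196.01455688476562)
amber [591.3  16.6] [155.6  96.4] long-axis yaw 1.1612 (300.2525634765625, 164.05670166015625)
stage [526.  281.5] [152.3 220.7] long-axis yaw -1.4285 (216.0692596435547, 180.05386352539062)
```

View pics/c1.png

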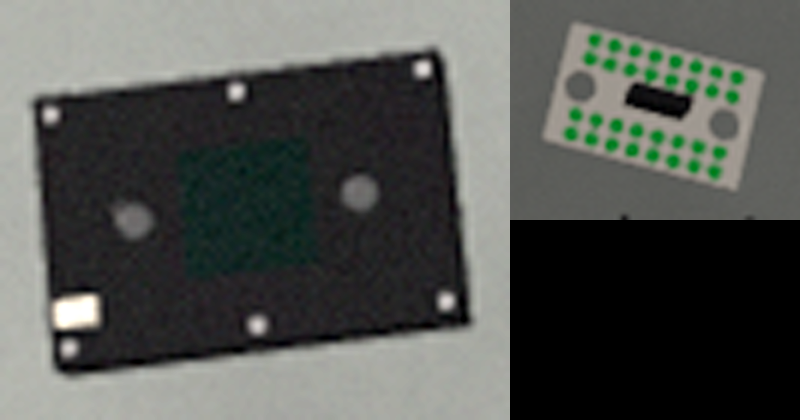

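The crop shows the two grey pins on the stage near full-picture pixels (197,181) and (235,177), and the stage face is free. The plate's discs, bar and both holes are clear.

```bash
cat >> h.py <<'E'
def to(p,yaw):
    """remaining shift in tool cm, and turn about tool z so that tool y has world yaw (mod pi)"""
    o=arm.get_obs();R=np.array(o['tcp_rot']);d=R.T@(np.array(p)-o['position'])/10
    cur=np.arctan2(R[1,1],R[0,1]);t=(cur-yaw+np.pi/2)%np.pi-np.pi/2
    print('t',round(o['time_s'],2),'pos',np.round(o['position'],1),'shift cm',d.round(2),'turn',round(t,3),'w',o['width'],'F',np.round(o['force'],1),'j6',np.round(o['joints'][5],2))
E
python3 - <<'E'
from h import *
def pins(s,c,z):
    g=s['image'].max(2).astype(int);P=[]
    for u,v in c:
        w=g[v-6:v+7,u-6:u+7].astype(float);w=np.clip(w-w.min()-35,0,None);yy,xx=np.mgrid[v-6:v+7,u-6:u+7]
        P.append(cast(s,(w*xx).sum()/w.sum(),(w*yy).sum()/w.sum(),z)[:2])
    P=np.array(P);d=P[1]-P[0];print(P.round(1),P.mean(0).round(1),np.hypot(*d).round(1),np.arctan2(d[1],d[0])%np.pi)
s=snap('top');pins(s,[(197,181),(235,177)],60)
to([490.2,-327,220],1.3229-np.pi/2)
E
```

```text
[[516.9 340. ]
 [534.4 221.7]] [525.6 280.9] 119.5 1.7180833956921884
t 0.3 pos [ 217.1 -585.9  222.2] shift cm [-34.6   14.79   0.23] turn -0.968 w 87.16189397890732 F [-0.4 -0.1  0.7] j6 -0.26
```

carry_out(motion=[8.7, -2.9, 1.23, 0, 0, 8.7, -2.9, 1.23, 0, 0, 8.7, -2.9, 1.23, 0, 0, 8.7, -2.9, 1.23, 0, 0, 8.7, -2.9, 1.23, 0, 0, 8.7, -2.9, 1.23, 0, 0, 8.7, -2.9, 1.23, 0, 0, 8.7, -2.9, 1.23, 0, 0, 8.7, -2.9, 1.23, 0, 0, 8.7, -2.9, 1.23, 0, 0], newtons=30)

```text
time_s: 1.13
position: [447.2, -368.7, 222.7]
tcp_rot: [[-0.938, -0.347, 0.0], [-0.347, 0.938, -0.0], [-0.0, -0.0, -1.0]]
force: [0.8, -1.6, -0.7]
width: 87.0
```

carry_out(motion=[5, 0, 0, 0, -0.12, 5, 0, 0, 0, -0.12, 5, 0, 0, 0, -0.12, 5, 0, 0, 0, -0.12, 5, 0, 0, 0, -0.12, 5, 0, 0, 0, -0.12, 5, 0, 0, 0, -0.12, 5, 0, 0, 0, -0.12, 5, 0, 0, 0, 0, 5, 0, 0, 0, 0])

```text
time_s: 1.97
position: [446.3, -369.9, 222.5]
tcp_rot: [[-0.256, -0.967, -0.0], [-0.967, 0.256, 0.0], [-0.0, 0.0, -1.0]]
force: [0.4, -0.4, -0.4]
width: 49.9
```

```bash
python3 - <<'E'
from h import *
to([490.2,-327,100],1.3229-np.pi/2)
s=snap('wrist','w2.png')
print(proj(s,[490.2,-327,8],True),proj(s,[490.2,-327,50],True))
y=1.3229
for k in(60,-60):print(proj(s,[490.2+k*np.cos(y),-327+k*np.sin(y),8],True))
E
```

```text
t 1.97 pos [ 446.3 -369.9  222.5] shift cm [-5.27 -3.15 12.25] turn -0.011 w 49.92137582762801 F [ 0.4 -0.4 -0.4] j6 0.15
[297.26198461 214.07057029] [294.59889799 225.64914589]
[298.97522867 256.02650624]
[295.72878909 167.949111  ]
```

View pics/w2.png

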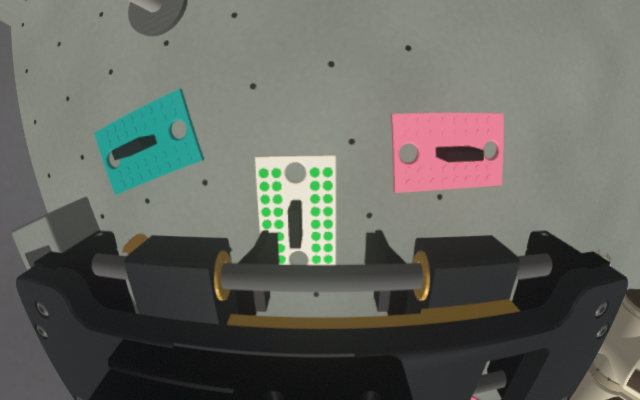

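The wrist view shows the green plate at (296,212) with its bar at (295,224), almost aligned with the jaws. I'll measure it numerically.

```bash
python3 - <<'E'
from h import *
s=snap('wrist');im=s['image'];hsv=cv2.cvtColor(im,cv2.COLOR_RGB2HSV)
roi=im[150:262,250:345].astype(int)
# upper plate edge and sides: white-or-green
m=((roi.max(2)>175)|((roi[...,1]-roi[...,0])>60))
def W(u,v,z):return cast(s,u,v,z,True)[:2]
y=1.3229;ey=np.array([np.cos(y),np.sin(y)]);ex=np.array([ey[1],-ey[0]]);c0=np.array([490.2,-327])
for v in (170,185,200,215,225):
    x=np.flatnonzero(m[v-150]);a,b=W(250+x[0]-.5,v,8),W(250+x[-1]+.5,v,8)
    print(v,np.hypot(*(a-b)).round(1),'mid in plate x,y',((a+b)/2-c0)@ex,((a+b)/2-c0)@ey)
for u in(270,320):
    x=np.flatnonzero(m[:,u-250]);a=W(u,150+x[0]-.5,8);print('far edge y',(a-c0)@ey)
d=(im.max(2)<60).astype(np.uint8);n,l,st,ce=cv2.connectedComponentsWithStats(d)
for i in range(1,n):
    if st[i,4]>150 and st[i,0]>280 and st[i,0]+st[i,2]<312:
        print(st[i]);x,yy,w,h,_=st[i]
        for p in((x+w/2-.5,yy),(x+w/2-.5,yy+h-1)):print((W(*p,50)-c0)@ex,(W(*p,50)-c0)@ey)
E
```

```text
170 100.0 mid in plate x,y 0.894635886901817 -57.64905633087183
185 101.1 mid in plate x,y 1.4908869703963878 -38.46614846285098
200 101.1 mid in plate x,y 1.4935908601274468 -18.830573080944415
215 101.3 mid in plate x,y 1.550172157870565 1.3534285007669742
225 101.1 mid in plate x,y 1.3934118976083463 15.174616037427075
far edge y -76.2922063080234
far edge y -75.07989587230934
```

carry_out(motion=[5, -2.74, -1.62, 0, -0.01, 5, -2.74, -1.62, 0, 0, 5, 0, 0, 2.5, 0, 5, 0, 0, 2.5, 0, 5, 0, 0, 2.5, 0, 5, 0, 0, 2.5, 0, 5, 0, 0, 2, 0, 5, 0, 0, 1, 0, 5, 0, 0, 0, 0, 5, 0, 0, 0, 0])

```text
time_s: 2.9
position: [491.7, -325.2, 92.9]
tcp_rot: [[-0.244, -0.97, -0.0], [-0.97, 0.244, -0.0], [0.0, -0.0, -1.0]]
force: [0.6, 0.3, -0.3]
width: 49.9
```

```bash
python3 - <<'E'
from h import *
to([491.7,-325.3,15],1.3229-np.pi/2)
E
```

```text
t 2.9 pos [ 491.7 -325.2   92.9] shift cm [ 0.   -0.    7.79] turn 0.002 w 49.883385727142155 F [ 0.6  0.3 -0.3] j6 0.06
```

carry_out(motion=[5, 0, 0, 2, 0, 5, 0, 0, 2, 0, 5, 0, 0, 1.5, 0, 5, 0, 0, 1, 0, 5, 0, 0, 0.8, 0, 5, 0, 0, 0.4, 0, 5, 0, 0, 0, 0, 5, 0, 0, 0, 0])

```text
time_s: 3.57
position: [492.0, -325.2, 16.3]
tcp_rot: [[-0.243, -0.97, 0.001], [-0.97, 0.243, -0.001], [0.0, -0.001, -1.0]]
force: [-0.3, 0.1, -0.0]
width: 49.9
```

carry_out(motion=[3, 0, 0, 0, 0, 2, 0, 0, 0, 0, 0.8, 0, 0, 0, 0, 0.8, 0, 0, 0, 0, 0.8, 0, 0, 0, 0, 0.8, 0, 0, 0, 0, 0.8, 0, 0, 0, 0, 0.8, 0, 0, 0, 0], newtons=35)

```text
time_s: 4.23
position: [491.5, -325.0, 15.6]
tcp_rot: [[-0.243, -0.97, 0.0], [-0.97, 0.243, -0.0], [0.0, -0.0, -1.0]]
force: [0.0, -0.2, 0.7]
width: 13.6
```

Gripped at 13.6 mm. Lifting gently.

carry_out(motion=[0.8, 0, 0, -0.5, 0, 0.8, 0, 0, -1, 0, 0.8, 0, 0, -2, 0, 0.8, 0, 0, -2.5, 0, 0.8, 0, 0, -2.5, 0, 0.8, 0, 0, -2.5, 0, 0.8, 0, 0, -2, 0, 0.8, 0, 0, -1.5, 0, 0.8, 0, 0, -0.5, 0, 0.8, 0, 0, 0, 0])

```text
time_s: 5.07
position: [491.7, -325.0, 167.1]
tcp_rot: [[-0.244, -0.97, 0.003], [-0.97, 0.244, -0.001], [-0.0, -0.003, -1.0]]
force: [0.1, 0.3, -5.0]
width: 14.0
```

```bash
python3 - <<'E'
from h import *
to([525.7,281,165],1.716-np.pi/2)
E
```

```text
t 5.07 pos [ 491.7 -325.   167.1] shift cm [-59.6   11.47   0.18] turn -0.391 w 13.983886869493864 F [ 0.1  0.3 -5. ] j6 0.06
```

carry_out(motion=[0.8, -0.8, 0.15, 0, 0, 0.8, -1.6, 0.31, 0, 0, 0.8, -2.8, 0.54, 0, 0, 0.8, -2.8, 0.54, 0, 0, 0.8, -2.8, 0.54, 0, 0, 0.8, -2.8, 0.54, 0, 0, 0.8, -2.8, 0.54, 0, 0, 0.8, -2.8, 0.54, 0, 0, 0.8, -2.8, 0.54, 0, 0, 0.8, -2.8, 0.54, 0, 0])

```text
time_s: 5.9
position: [503.7, -71.0, 163.7]
tcp_rot: [[-0.244, -0.97, -0.004], [-0.97, 0.244, -0.0], [0.001, 0.004, -1.0]]
force: [1.0, -1.0, -4.3]
width: 13.9
```

carry_out(motion=[0.8, -2.8, 0.54, 0, 0, 0.8, -2.8, 0.54, 0, 0, 0.8, -2.8, 0.54, 0, 0, 0.8, -2.8, 0.54, 0, 0, 0.8, -2.8, 0.54, 0, 0, 0.8, -2.8, 0.54, 0, 0, 0.8, -2.8, 0.54, 0, 0, 0.8, -2.8, 0.54, 0, 0, 0.8, -2.8, 0.54, 0, 0, 0.8, -2.8, 0.54, 0, 0])

```text
time_s: 6.73
position: [519.5, 213.1, 163.5]
tcp_rot: [[-0.243, -0.97, -0.004], [-0.97, 0.243, -0.002], [0.003, 0.003, -1.0]]
force: [0.9, -0.4, -4.5]
width: 13.4
```

carry_out(motion=[0.8, -2.4, 0.46, 0, 0, 0.8, -2, 0.38, 0, 0, 0.8, -1.4, 0.27, 0, 0, 0.8, -0.6, 0.12, 0, 0, 0.8, 0, 0, 0, -0.06, 0.8, 0, 0, 0, -0.11, 0.8, 0, 0, 0, -0.11, 0.8, 0, 0, 0, -0.08, 0.8, 0, 0, 0, -0.03, 0.8, 0, 0, 0, 0])

```text
time_s: 7.57
position: [524.1, 275.9, 164.7]
tcp_rot: [[0.143, -0.99, -0.002], [-0.99, -0.143, -0.002], [0.001, 0.002, -1.0]]
force: [-0.7, -0.3, -4.5]
width: 13.9
```

```bash
python3 - <<'E'
from h import *
to([525.7,281,165],1.716-np.pi/2)
s=snap('wrist','w3.png');t=snap('top','t3.png')
z=arm.get_obs()['position'][2]-15+8
p=arm.get_obs()['position']
print('expected holes wrist',[proj(s,[p[0]+k*np.cos(1.716),p[1]+k*np.sin(1.716),z],True).round(1) for k in(60,-60)])
print('pins wrist',[proj(s,[525.7+k*np.cos(1.716),281+k*np.sin(1.716),77],True).round(1) for k in(60,-60)])
print('holes top',[proj(t,[p[0]+k*np.cos(1.716),p[1]+k*np.sin(1.716),z]).round(1) for k in(60,-60)])
out=np.zeros((400,800,3),np.uint8);out[:,:400]=s['image'][:,120:520];out[:,400:]=cv2.resize(t['image'][130:230,160:260],(400,400),interpolation=cv2.INTER_CUBIC)
cv2.imwrite('pics/c3.png',out[:,:,::-1])
E
```

```text
t 7.57 pos [524.1 275.9 164.7] shift cm [-0.48 -0.23 -0.04] turn -0.002 w 13.857834762775182 F [-0.7 -0.3 -4.5] j6 -0.61
expected holes wrist [array([322.4, 322.1]), array([322.2, 140.2])]
pins wrist [array([319.8, 271.1]), array([319.3, 137.3])]
holes top [array([190.1, 174.9]), array([230.4, 169.8])]
```

View pics/c3.png

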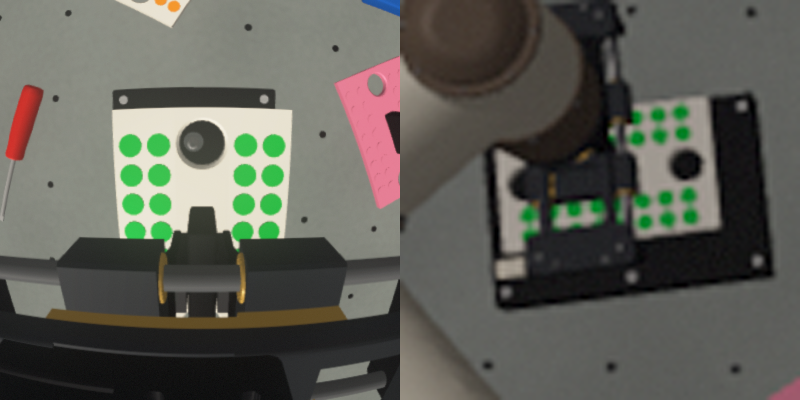

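The hole appears at wrist pixel (321,144) with a pin's nose inside it, around (314,142). I'll go lower, still clear of the noses, and measure with less parallax.

carry_out(motion=[0.8, -0.2, -0.1, 1, 0, 0.8, 0, 0, 1.5, 0, 0.8, 0, 0, 1.5, 0, 0.8, 0, 0, 1, 0, 0.8, 0, 0, 0.5, 0, 0.8, 0, 0, 0, 0, 0.8, 0, 0, 0, 0])

```text
time_s: 8.25
position: [525.8, 279.3, 110.6]
tcp_rot: [[0.144, -0.99, 0.0], [-0.99, -0.144, -0.0], [0.0, -0.0, -1.0]]
force: [0.5, 0.2, -4.4]
width: 14.1
```

```bash
python3 - <<'E'
from h import *
to([525.7,281,60],1.716-np.pi/2)
s=snap('wrist','w4.png');t=snap('top','t4.png')
p=arm.get_obs()['position'];z=p[2]-15+8
e=np.array([np.cos(1.716),np.sin(1.716)]);ex=np.array([e[1],-e[0]])
im=s['image'];g=im.max(2)
d=((g<140)).astype(np.uint8);d[:90]=0;d[235:]=0
n,l,st,ce=cv2.connectedComponentsWithStats(d)
for i in range(1,n):
    if st[i,4]>400 and 270<ce[i][0]<370:
        c=cv2.findContours((l==i).astype(np.uint8),0,1)[0][0];h,r=cv2.minEnclosingCircle(c)
        w=cast(s,*h,z,True)[:2];q=w-60*-e-p[:2];print('comp',st[i],'circ',np.round(h,1),r,'plate centre minus TCP in plate x,y',(q@ex).round(1),(q@e).round(1))
print('pin nose pred',proj(s,[525.7-60*e[0],281-60*e[1],77],True),'base',proj(s,[525.7-60*e[0],281-60*e[1],45],True))
a=cv2.resize(im[80:220,250:390],(560,560),interpolation=cv2.INTER_CUBIC)
b=cv2.resize(t['image'][145:205,215:255],(240,360),interpolation=cv2.INTER_CUBIC)
out=np.zeros((560,800,3),np.uint8);out[:,:560]=a;out[:360,560:]=b
cv2.imwrite('pics/c4.png',np.clip(out[:,:,::-1]*1.5,0,255))
E
```

```text
t 8.25 pos [525.8 279.3 110.6] shift cm [-0.17 -0.01  5.06] turn -0.001 w 14.087594645321333 F [ 0.5  0.2 -4.4] j6 -0.62
comp [ 215   90  202  145 5880] circ [315.  157.3] 120.54264068603516 plate centre minus TCP in plate x,y 3.8 9.3
comp [ 299  121   46   45 1606] circ [321.3 142.7] 22.90923500061035 plate centre minus TCP in plate x,y 0.4 1.3
comp [293 207  58  28 833] circ [321.5 233.5] 28.504484176635742 plate centre minus TCP in plate x,y 0.4 54.0
pin nose pred [322.46719248 138.8818801 ] base [322.33313177 135.32590112][ WARN:0@3.027] global loadsave.cpp:1063 imwrite_ Unsupported depth image for selected encoder is fallbacked to CV_8U.
```

View pics/c4.png

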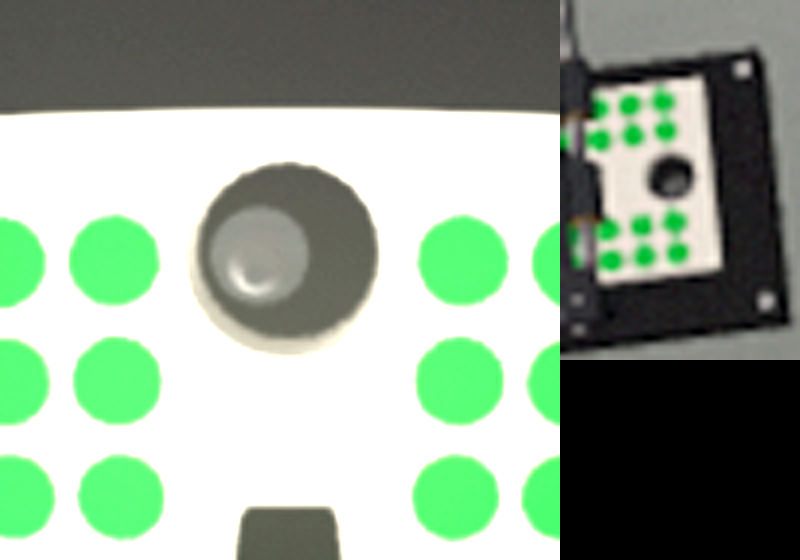

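The pin shows up in the hole at wrist (314.5,143.5), left of the hole centre at (321.3,142.7), and it looks wider than 10 mm. I'll check the pins' shape in the saved scene crop and compute positions.

```bash
python3 - <<'E'
from h import *
s=arm.snapshot('wrist');t=arm.snapshot('top')
p=np.array(arm.get_obs()['position']);e=np.array([np.cos(1.716),np.sin(1.716)]);ex=np.array([e[1],-e[0]])
f=lambda w:((w[:2]-p[:2])@ex).round(1).item(),((w[:2]-p[:2])@e).round(1).item()
f=lambda w:(round(float((w[:2]-p[:2])@ex),1),round(float((w[:2]-p[:2])@e),1))
z=p[2]-7
print('wrist hole',f(cast(s,321.3,142.7,z,True)))
for zz in(45,60,77):print('wrist pin at z',zz,f(cast(s,314.3,143.3,zz,True)))
m=lambda u,v:(215+(u-560+.5)/6-.5,145+(v+.5)/6-.5)
print('top hole',f(cast(t,*m(670,176),z)),[f(cast(t,*m(678,183),zz)) for zz in(45,60,77)])
print('cam wrist',ray(s,0,0)[0])
E
```

```text
Traceback (most recent call last):
NameError: name 'w' is not defined
```

View pics/c2.png

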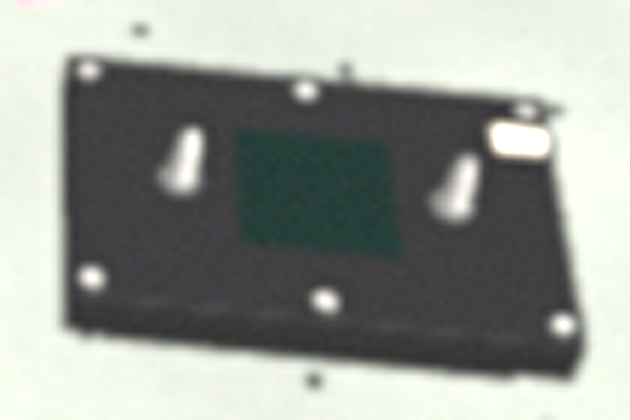

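The scene crop shows slim pins rising from wider collars, so the disc in the wrist view is a collar near z=45 and not the nose.

```bash
python3 - <<'E'
from h import *
s=arm.snapshot('wrist');t=arm.snapshot('top')
p=np.array(arm.get_obs()['position']);e=np.array([np.cos(1.716),np.sin(1.716)]);ex=np.array([e[1],-e[0]])
f=lambda w:(round(float((w[:2]-p[:2])@ex),1),round(float((w[:2]-p[:2])@e),1))
z=p[2]-7
print('wrist hole',f(cast(s,321.3,142.7,z,True)))
for zz in(45,50,77):print('wrist disc at z',zz,f(cast(s,314.3,143.3,zz,True)), 'nose',f(cast(s,314.5,148.5,zz,True)))
m=lambda u,v:(215+(u-560+.5)/6-.5,145+(v+.5)/6-.5)
print('top hole',f(cast(t,*m(670,176),z)),[f(cast(t,*m(678,183),zz)) for zz in(45,60,77)])
print('cam wrist',ray(s,0,0)[0])
# scene camera: earlier picture of bare stage; noses at crop c2
import cv2
S=arm.snapshot('scene')
for u,v in((192,130),(470,158)):print('scene nose z77',cast(S,400+(u+.5)/6-.5,200+(v+.5)/6-.5,75)[:2].round(1))
for u,v in((180,185),(450,210)):print('scene base z45',cast(S,400+(u+.5)/6-.5,200+(v+.5)/6-.5,45)[:2].round(1))
E
```

```text
wrist hole (1.1, -58.2)
wrist disc at z 45 (6.4, -52.1) nose (6.3, -48.2)
wrist disc at z 50 (6.3, -52.6) nose (6.1, -48.8)
wrist disc at z 77 (5.6, -55.2) nose (5.5, -51.9)
top hole (-1.9, -61.3) [(8.6, -56.3), (4.9, -58.5), (0.7, -61.0)]
cam wrist [537.27997031 205.8829013  273.40640854]
scene nose z77 [536.5 230.2]
scene nose z77 [520.1 349.6]
scene base z45 [542.1 230.3]
scene base z45 [524.3 347.8]
```

Wrist, top and scene all say the pins lie about +6 mm (plate x) and +5 mm (plate y) from here. I'll shift and look again.

carry_out(motion=[0.8, -0.25, -0.3, 0, 0, 0.8, -0.25, -0.3, 0, 0, 0.8, 0, 0, 0.5, 0, 0.8, 0, 0, 0.4, 0, 0.8, 0, 0, 0, 0, 0.8, 0, 0, 0, 0])

```text
time_s: 9.1
position: [530.3, 284.6, 100.7]
tcp_rot: [[0.143, -0.99, -0.001], [-0.99, -0.143, -0.001], [0.001, 0.002, -1.0]]
force: [-0.2, 0.3, -4.3]
width: 13.7
```

```bash
python3 - <<'E'
from h import *
to([530,287,60],1.716-np.pi/2)
s=snap('wrist','w5.png');t=snap('top','t5.png');c=snap('scene','s5.png')
im=s['image']
out=np.zeros((560,800,3),np.uint8);out[:320,:320]=cv2.resize(im[100:180,280:360],(320,320),interpolation=cv2.INTER_CUBIC)
out[:360,320:560]=cv2.resize(t['image'][145:205,215:255],(240,360),interpolation=cv2.INTER_CUBIC)
out[360:560,:]=cv2.resize(c['image'][205:240,390:530],(800,200),interpolation=cv2.INTER_CUBIC)
cv2.imwrite('pics/c5.png',np.clip(out[:,:,::-1]*1.4,0,255).astype(np.uint8))
E
```

```text
t 9.1 pos [530.3 284.6 100.7] shift cm [-0.25 -0.01  4.07] turn -0.001 w 13.745838457596506 F [-0.2  0.3 -4.3] j6 -0.62
```

View pics/c5.png

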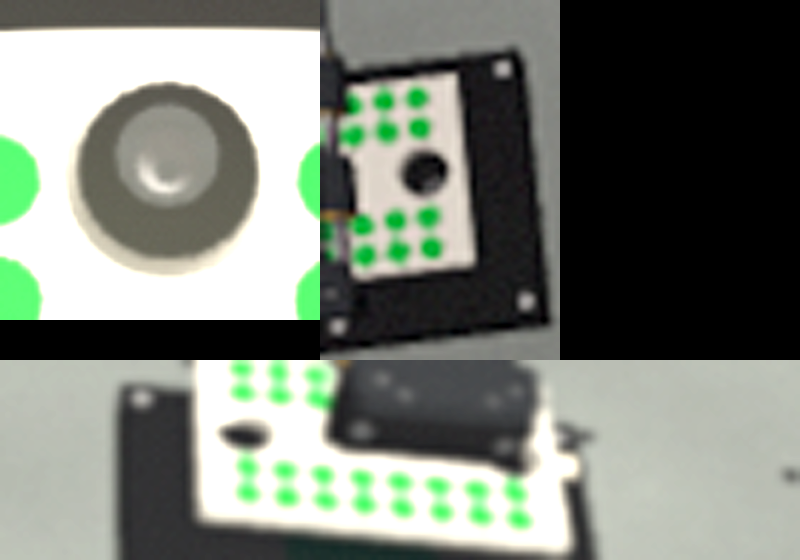

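In the wrist view the pin and collar sit centred in the hole: disc at crop (168,155), nose (168,172), hole (168,170), with the vertical parallax as expected. Lowering slowly while watching the force.

carry_out(motion=[0.8, 0, -0.1, 0.3, 0, 0.8, 0, 0, 0.3, 0, 0.8, 0, 0, 0.3, 0, 0.8, 0, 0, 0.3, 0, 0.8, 0, 0, 0.2, 0, 0.8, 0, 0, 0, 0])

```text
time_s: 9.75
position: [531.4, 284.8, 86.8]
tcp_rot: [[0.143, -0.99, -0.001], [-0.99, -0.143, -0.001], [0.001, 0.001, -1.0]]
force: [0.3, 0.2, -4.2]
width: 13.9
```

carry_out(motion=[0.8, 0, 0, 0.2, 0, 0.8, 0, 0, 0.2, 0, 0.8, 0, 0, 0.2, 0, 0.8, 0, 0, 0.2, 0, 0.8, 0, 0, 0.2, 0, 0.8, 0, 0, 0, 0])

```text
time_s: 10.25
position: [531.5, 284.9, 77.0]
tcp_rot: [[0.143, -0.99, -0.001], [-0.99, -0.143, -0.001], [0.0, 0.001, -1.0]]
force: [0.1, -0.9, -5.1]
width: 13.6
```

```bash
python3 - <<'E'
from h import *
to([530,287,60.6],1.716-np.pi/2)
s=snap('wrist','w6.png');t=snap('top','t6.png')
im=s['image']
out=np.zeros((400,640,3),np.uint8);out[:,:400]=cv2.resize(im[90:190,270:370],(400,400),interpolation=cv2.INTER_CUBIC)
out[:360,400:]=cv2.resize(t['image'][145:205,215:255],(240,360),interpolation=cv2.INTER_CUBIC)
cv2.imwrite('pics/c6.png',np.clip(out[:,:,::-1]*1.4,0,255).astype(np.uint8))
E
```

```text
t 10.25 pos [531.5 284.9  77. ] shift cm [-0.23  0.11  1.64] turn -0.001 w 13.604933794125412 F [ 0.1 -0.9 -5.1] j6 -0.62
```

View pics/c6.png

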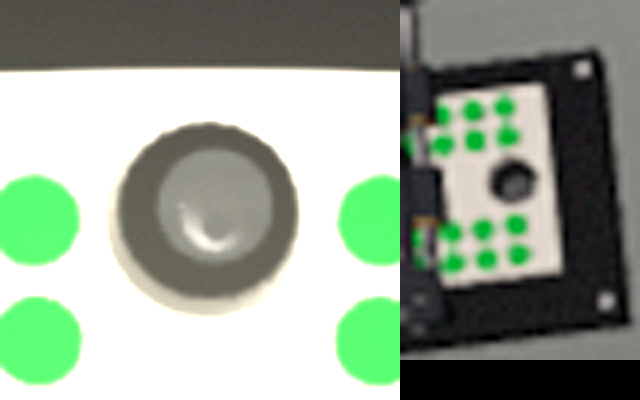

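The pin is centred in the visible hole and there's no contact force, so I'll lower the rest of the way.

carry_out(motion=[0.8, 0, 0, 0.2, 0, 0.8, 0, 0, 0.2, 0, 0.8, 0, 0, 0.2, 0, 0.8, 0, 0, 0.2, 0, 0.8, 0, 0, 0.2, 0, 0.8, 0, 0, 0.2, 0, 0.8, 0, 0, 0.1, 0, 0.8, 0, 0, 0, 0, 0.8, 0, 0, 0, 0])

```text
time_s: 11.1
position: [531.8, 285.1, 64.5]
tcp_rot: [[0.144, -0.99, -0.0], [-0.99, -0.144, -0.0], [0.0, 0.0, -1.0]]
force: [-0.7, -0.6, -4.8]
width: 13.8
```

carry_out(motion=[0.8, 0, 0, 0.1, 0, 0.8, 0, 0, 0.05, 0, 0.8, 0, 0, 0.05, 0, 0.8, 0, 0, 0.05, 0, 0.8, 0, 0, 0, 0])

```text
time_s: 11.52
position: [531.7, 285.1, 62.0]
tcp_rot: [[0.143, -0.99, -0.0], [-0.99, -0.143, -0.0], [0.0, 0.0, -1.0]]
force: [0.2, 0.4, -4.5]
width: 13.8
```

carry_out(motion=[0.8, 0, 0, 0.05, 0, 0.8, 0, 0, 0.05, 0, 0.8, 0, 0, 0.05, 0, 0.8, 0, 0, 0, 0])

```text
time_s: 11.85
position: [531.8, 285.2, 60.7]
tcp_rot: [[0.144, -0.99, 0.0], [-0.99, -0.144, 0.0], [-0.0, -0.0, -1.0]]
force: [-0.3, -0.9, -3.5]
width: 13.6
```

carry_out(motion=[0.8, 0, 0, 0.05, 0, 0.8, 0, 0, 0.05, 0, 0.8, 0, 0, 0, 0])

```text
time_s: 12.1
position: [531.8, 285.1, 60.6]
tcp_rot: [[0.144, -0.99, 0.0], [-0.99, -0.144, 0.0], [0.0, -0.0, -1.0]]
force: [-2.9, -0.8, 4.5]
width: 13.8
```

It makes contact at exactly the expected seated height (60.6). Releasing and lifting off.

carry_out(motion=[1.6, 0, 0, 0, 0, 2, 0, 0, 0, 0, 3, 0, 0, 0, 0, 4, 0, 0, 0, 0, 4, 0, 0, 0, 0, 4, 0, 0, 0, 0])

```text
time_s: 12.6
position: [531.9, 285.2, 59.4]
tcp_rot: [[0.144, -0.99, 0.0], [-0.99, -0.144, 0.0], [-0.0, -0.0, -1.0]]
force: [0.1, 0.9, -0.4]
width: 36.3
```

carry_out(motion=[4, 0, 0, -0.5, 0, 4, 0, 0, -1.5, 0, 4, 0, 0, -2.5, 0, 4, 0, 0, -2.5, 0, 4, 0, 0, -2.5, 0, 4, 0, 0, -2.5, 0, 4, 1.5, 0, -1.5, 0, 4, 2, 0, 0, 0, 4, 2, 0, 0, 0, 4, 0, 0, 0, 0])

```text
time_s: 13.43
position: [539.6, 228.2, 195.5]
tcp_rot: [[0.141, -0.99, 0.0], [-0.99, -0.141, 0.0], [-0.0, -0.0, -1.0]]
force: [-0.5, -0.5, -0.6]
width: 40.2
```

```bash
python3 - <<'E'
from h import *
to([530,287,60.6],1.716-np.pi/2)
s=snap('wrist','w7.png');c=snap('scene','s7.png')
out=np.zeros((560,800,3),np.uint8)
out[:,:400]=cv2.resize(s['image'][60:340,210:410],(400,560),interpolation=cv2.INTER_CUBIC)
out[:320,400:]=cv2.resize(c['image'][190:270,400:500],(400,320),interpolation=cv2.INTER_CUBIC)
cv2.imwrite('pics/c7.png',np.clip(out[:,:,::-1]*1.3,0,255).astype(np.uint8))
E
```

```text
t 13.43 pos [539.6 228.2 195.5] shift cm [-5.95  0.13 13.49] turn -0.004 w 40.24604415933592 F [-0.5 -0.5 -0.6] j6 -0.53
```

View pics/c7.png

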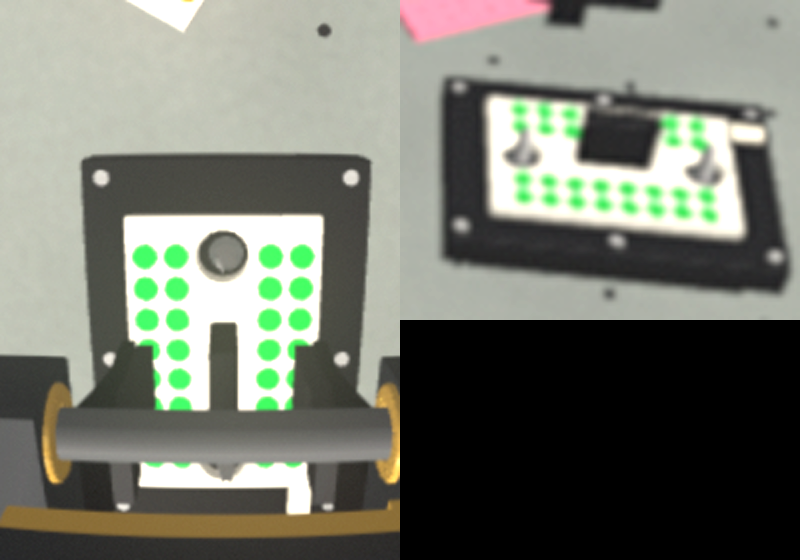

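The plate lies flat with both pins up through its holes: scene crop (522,150) and (705,165). The gripper is clear, so I'll hand in.

```bash
python3 -c "
from cell import arm
print(arm.hand_in())"
```

```text
the job is handed in; nothing more can be done
None
```

The green plate is seated on the stage with both pins up through its holes. I gripped it by its bar and lowered it gently. It was released at the expected seated height (TCP 60.6 mm), with only about 4–5 N of contact force. The job was handed in at about 13.4 s.

**Last checks:** The final scene view shows the plate flat with a pin in each hole. The wrist view shows the near pin inside its hole. The gripper was open and about 135 mm above the seated height. I never touched the amber plate or the pink and turquoise look-alikes.

**What disagreed:** My first estimate of the pin positions, from the top camera, was about 6 mm off. I had taken the pins' wider collars for higher points on the pins. The wrist and scene views corrected this before I lowered the plate. The cameras still differed by 3–5 mm after that, which is within the 8 mm of play.

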